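# Gather silver castings in the pouring corner of a tote over the scale

## Robot

A 7-joint arm with a two-finger parallel gripper is mounted at the origin on the work surface. World frame = base frame: x ahead of the robot, y to its left, z up, the work surface at z = 0. Lengths are in mm, angles in rad, forces in N, time in s.
With the tool pointing down it reaches from about 400 to 875 mm from the base axis. Payload 4.4 kg.
Tool frame: the origin (TCP) lies midway between the tips of the shut fingers; the grasp point (between the pads) lies ctrl.tcp_to_grasp behind it (ctrl.tcp_to_grasp is the distance from the TCP to the grasp point, in mm); z points along the fingers, y is the line along which they close (so a half turn about z gives the same grasp; the last joint's range is limited). The gripper opens to 85 mm and grips with 20 to 120 N. Pads are 22 mm wide; open, the fingers measure 114 mm over their backs; the gripper's body (76 mm by 85 mm) begins 54 mm behind the grasp point. The pads swing forward as they close: fully open they stand 13 mm farther back than shut.
Start: joints at [1.227, 0.628, 0.038, 1.517, -0.027, 0.996, -0.02], TCP at [178.284, -625.086, 231.313] pointing down, gripper open.
Joint ranges: [-3.06, 3.06], [-0.37, 2.12], [-1.25, 1.32], [0.18, 2.47], [-1.1, 4.24], [0.23, 1.98], [-2.94, 2.94]. Speed limits (rad/s): [2.57, 2.57, 3.14, 3.14, 3.14, 3.14, 3.14].

## Interface

Orientations are given as [roll, pitch, yaw] about the fixed x, y, z axes, in that order (R = Rz(yaw) Ry(pitch) Rx(roll)).
In Python, from cell import ctrl, get_image, get_calibration, workorder, boxes_of, place_of gives the robot as it stands.
- The arm moves only by the tool play_rows, never from a script. Its argument "series" is a list that holds one entry, the list of rows, each a list of 7 numbers: the shift along the world's x, y, z in cm, then the turn, a rotation vector about the world's x, y, z in degrees, then the closure, from 0 (fully open) to 1 (shut). A call has 1 to 20 rows; each row shifts and turns the commanded pose from where the row before left it; what a row does not reach is not made up. A row lasts 1/8 s, in which the tool goes at most 62.5 mm and 10.7 degrees, less where a joint would pass 70% of its speed; a pose out of reach is approached as far as the arm can. A call with a gripper value outside its range is refused whole. The fingers move at their own pace and stop on an object; the grip force is fixed at half the most. Time passes only in rows, so rows that do not move let the fingers close. It gives the time, the measured TCP pose, the force, the opening and the grip force at its end, in the units of the state.
- ctrl.read_state(): the state, without advancing time (a new reading comes with each control period).
- get_image(name): name is "scene" or "top"; returns (picture, depth): 480x640x3 uint8, red, green, blue; 480x640 float32, mm along the optical axis (not along the pixel's ray), 0 where there is no reading.
- get_calibration(name): a dict with "K" (3x3 intrinsics, pixels), "R" (3x3) and "t" (3): a world point X has camera coordinates R X + t. Camera axes: x right, y down, z forward; pixel columns grow to the right and rows downward; lengths in mm; the calibration is good to about 2 mm. A picture is of the moment at which its call begins. get_calibration takes no time and is no camera call.
- workorder.finish_job(): hands the job in; it is judged then, once.
Trained networks look in the newest picture that a camera, given by its name, has taken for a name from the list of things; names that differ only in an ending like _2 or _b are one class to them, and where a whole thing is asked for, a point or a joint stands for the part that bears it (a point fixed in the world has none). Each returns a list of dicts, best first, with "p" (0 to 1); they miss things now and then, are a little off and sometimes report something else, mostly with a low value. They report only what shows in the picture. A call takes as long as a camera call. They do not tell look-alikes from the thing itself.
- boxes_of(target, camera): "pixel" ([column, row] in pixels, amid what is visible of it).
- place_of(target, camera): "pixel" ([column, row] in pixels: a listed point, or the origin of a listed thing).
The state is a dict: "clock": time; "qpos": joint angles; "qd": joint speeds; "tau": joint torques, N m; "eef_pos": TCP position; "tool_rot": TCP orientation; "force": force on the tool from outside, world axes, zero at the start; "torque": the same for the moment, N m; "width": finger opening in mm; "gripper_force": force on a finger pad.
Only numpy, scipy, OpenCV 4.12 (cv2) and the standard library are available. Lean on these libraries where they do the work, as an engineer would, in place of code of your own. Each camera call takes 0.05 s, during which the arm holds its last target. There are 200 camera calls.

## Task

Take the small orange parts tote by its black handle, lift it off the bench and tip it until all five silver castings in it have slid together into the corner with the low pouring spout, rocking it if one hangs back along a wall. Finish while holding the tote like that: tilted, still, touching nothing but your hand, with the spout close above the middle of the blue bowl on the weighing scale, ready for the castings to be tapped out. Spill none of them, and leave the bowl and everything else on the bench where it is.

Things in the scene. Friction and masses are not known exactly. Their poses are not given: they have to be found in the camera images.
- tote: open orange plastic tote, outside 160 (x) by 120 (y) by 45 mm high, walls and floor 3 mm, 100 to 155 g; origin under its centre, z up. Black handle on its -x wall. Corner +x,+y is cut off at 45 degrees (30 mm along each side) with an 18 mm low wall: the spout, 42 mm wide, lip flaring 10 mm out. Castings slide in it from a tilt of 10 to 15 degrees and also rub on walls and each other
- tote_grip (a point): middle of the tote's black handle, at (-115, 0, 38) mm in the tote's frame: a level bar 65 mm long (tote x), 24 mm wide (tote y), 14 mm thick (31 to 45 mm above the underside), free all round; axes as the tote's. The tote's wall is 35 mm from this point
- tote_spout (a point): middle of the top edge of the spout's low wall, at (65, 45, 18) mm in the tote's frame; axes as the tote's
- pendant0: round silver pendant blank, a flat disc 18 mm across and 5 mm thick, 13 g, lying loose in the tote; origin at the centre of its underside
- pendant1: round silver pendant blank, a flat disc 18 mm across and 5 mm thick, 13 g, lying loose in the tote; origin at the centre of its underside
- pendant2: round silver pendant blank, a flat disc 18 mm across and 5 mm thick, 13 g, lying loose in the tote; origin at the centre of its underside
- bar0: oblong silver bar blank, 24 x 9 x 5 mm, 11 g, lying loose in the tote; origin at the centre of its underside, x along its length
- bar1: oblong silver bar blank, 24 x 9 x 5 mm, 11 g, lying loose in the tote; origin at the centre of its underside, x along its length
- scale: white weighing scale, 215 mm (x) by 180 mm (y), housing 48 mm high, grey display panel along its -x side; round steel pan 132 mm across, its top 60 mm above the bench and its centre 30 mm from the scale's origin along +x; origin at the centre of the underside. It does not move. It stands to the left or to the right of the tote
- weigh_bowl: light blue plastic bowl standing loose in the middle of the scale's pan, 110 mm across the rim, 36 mm high, 45 g; origin at the centre of its underside (60 mm above the bench)
- weigh_bowl_rim (a point): centre of the bowl's mouth, level with its rim, 96 mm above the bench
- block: dark round hardwood stump 120 mm across and 40 mm high with a square steel bench block on it, 59 mm high in all, fixed; on the other side of the tote from the scale; origin at the centre of its underside
- bottle: green plastic bottle with green cap, 56 mm across, 130 mm tall, beyond the tote; to be left alone; origin at the centre of its underside
- tub: clear plastic tub 120 x 160 x 50 mm, beyond the tote; to be left alone; origin at the centre of its underside
- file: flat hand file with wooden handle, 275 mm long, 22 mm high, lying beyond the tote; to be left alone; origin under its middle, x along it
- pliers: red-handled pliers, 145 mm long, 12 mm high, lying near the robot on the left; to be left alone; origin under the middle
- tweezers: steel tweezers, 145 mm long, 8 mm high, lying near the robot on the right; to be left alone; origin under the middle
Mind the look-alikes: they are no part of the job. There is more than one size of the weigh_bowl; the job needs the largest.

How it is judged:
By the outcome, as a careful person would: the job done as asked, in the order asked, and still so for the second after the job is handed in, while the arm keeps its last pose, push and grip.
It also fails if it takes over 51 s, if anything falls off the work surface, if the arm or the gripper's body presses on something with over 40 N, if the wrist force passes 120 N, or if a joint passes its speed limit or range.

## Working session

There is one attempt and no reset: what is moved stays moved. The work goes in short steps, Python scripts to look and compute and a tool call to move; the robot and the scene stay as the last step left them, time stands still between calls to the robot, and variables do not carry over. Pictures are saved under pics/ and viewed, at most 10 in all, crops included, and the job is handed in when it is done.

Besides the shell and the picture viewer there is one more tool, called by a JSON object that holds its "op" and its "data". play_rows: Moves the arm, as the interface text tells. Its arguments: {"type":"object","properties":{"series":{"type":"array"}},"required":["series"]}

```bash
mkdir -p pics; ls; cat > h.py <<'E'
import numpy as np, cv2
from cell import ctrl, get_image, get_calibration, workorder, boxes_of, place_of
def ray(cam,px,z):
    c=get_calibration(cam);K,R,t=map(np.array,(c["K"],c["R"],c["t"]))
    o=-R.T@t; d=R.T@np.linalg.inv(K)@np.array([px[0],px[1],1.])
    return o+d*(z-o[2])/d[2]
def dep(cam,px,D):
    c=get_calibration(cam);K,R,t=map(np.array,(c["K"],c["R"],c["t"]))
    u,v=map(int,np.round(px)); w=D[max(v-2,0):v+3,max(u-2,0):u+3]; w=w[w>0]
    if len(w)==0: return None
    return R.T@(np.linalg.inv(K)@np.array([px[0],px[1],1.])*np.median(w)-t)
def save(n,p): cv2.imwrite(f"pics/{n}.png",cv2.cvtColor(p,cv2.COLOR_RGB2BGR))
E
python3 - <<'E'
from h import *
np.set_printoptions(precision=1,suppress=True)
for c in("top","scene"):
    p,D=get_image(c); save(c+"0",p)
    for n in("tote_grip","tote_spout","tote","weigh_bowl","weigh_bowl_rim","scale","block","bottle","tub"):
        print(c,n,[(np.round(r["pixel"]),round(r["p"],2),dep(c,r["pixel"],D)) for r in place_of(n,c)[:4]])
print(ctrl.tcp_to_grasp,ctrl.read_state())
E
```

```text
pics
top tote_grip [(array([312., 281.]), 0.76, array([462.6,  -9.2,  44.2]))]
top tote_spout [(array([274., 200.]), 0.85, array([637.2,  71.2,  21.2])), (array([314., 226.]), 0.28, array([583.1, -12.9,   8.6]))]
top tote [(array([301., 229.]), 0.93, array([577.2,  14.2,   3.6]))]
top weigh_bowl [(array([205., 252.]), 0.9, array([527.2, 220. ,   2.4])), (array([114., 232.]), 0.85, array([560.3, 394.3,  63.4])), (array([130., 167.]), 0.62, array([713.9, 389.8,   2.5]))]
top weigh_bowl_rim [(array([128., 162.]), 0.77, array([724.8, 393.7,   2.1])), (array([205., 250.]), 0.67, array([530.2, 220.3,   2.2])), (array([294., 248.]), 0.63, array([535. ,  29.7,   8.9])), (array([112., 230.]), 0.59, array([564. , 398.6,  63.3]))]
top scale [(array([125., 251.]), 0.71, array([520.6, 364.1,  81.1])), (array([194., 348.]), 0.51, array([324.1, 238.1,   0.1]))]
top block [(array([477., 265.]), 0.57, array([ 495.7, -344.9,   58.8])), (array([312., 279.]), 0.25, array([466.9,  -9.2,  44.5]))]
top bottle [(array([191., 150.]), 0.68, array([733.6, 242.2,  64. ]))]
top tub [(array([440., 141.]), 0.58, a
[... 832 characters left out ...]
ene scale [(array([476., 229.]), 0.82, array([570.7, 348. ,  75. ]))]
scene block [(array([144., 266.]), 0.67, array([ 533.6, -353.7,   56. ]))]
scene bottle [(array([452., 331.]), 0.59, array([778.2, 236.1,  55.3]))]
scene tub [(array([190., 377.]), 0.92, array([ 784.2, -274.6,   49.5]))]
18.700000000000003 {'clock': 1.0, 'qpos': array([ 1.2,  0.6,  0. ,  1.5, -0. ,  1. , -0. ]), 'qd': array([ 0.,  0., -0.,  0., -0.,  0.,  0.]), 'tau': array([  0. , -56.3,   1.2, -19.4,   0. ,   0. ,  -0. ]), 'eef_pos': array([ 178.3, -625.1,  231.3]), 'tool_rot': array([ 3.1, -0. ,  0.3]), 'force': array([-0. ,  0.3,  0.1]), 'torque': array([ 0., -0., -0.]), 'gripper_force': 0.0, 'width': 85.5339214238102}
```

View pics/top0.png

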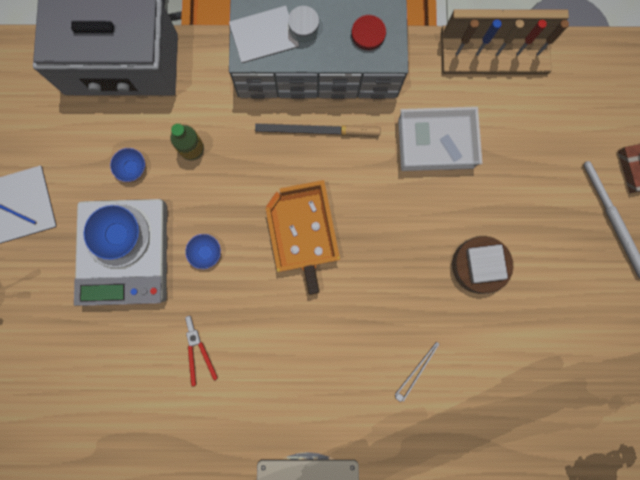

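View pics/scene0.png

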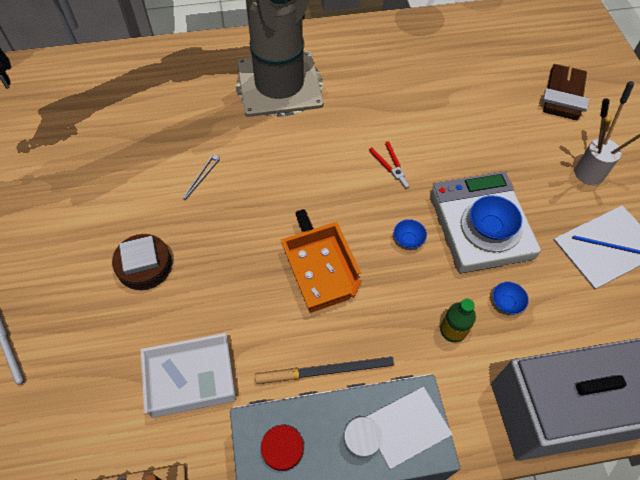

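Top view: the tote is at (301,229), its handle at (312,281) and its spout at (274,200). There are three blue bowls, at (112,233) on the scale, (128,165) and (204,252). The one on the pan is the largest, so it is the target. The only orange tote is the one with the handle, so I'll refine both poses and check a crop.

```bash
cat >> h.py <<'E'
def cloud(cam,D):
    c=get_calibration(cam);K,R,t=map(np.array,(c["K"],c["R"],c["t"]))
    v,u=np.mgrid[:480,:640]; P=np.stack([u,v,np.ones_like(u)],-1)@np.linalg.inv(K).T*D[...,None]
    return (P-t)@R
E
python3 - <<'E'
from h import *
np.set_printoptions(precision=1,suppress=True)
p,D=get_image("top"); P=cloud("top",D); hsv=cv2.cvtColor(p,cv2.COLOR_RGB2HSV)
X,Y,Z=P[...,0],P[...,1],P[...,2]
o=(hsv[...,0]>4)&(hsv[...,0]<16)&(hsv[...,1]>200)&(abs(X-575)<130)&(abs(Y-15)<120)
rim=o&(Z>36)&(Z<60); q=P[rim][:,:2].astype(np.float32)
print("tote rim",len(q),cv2.minAreaRect(q), np.median(P[rim][:,2]))
h=(p.max(-1)<70)&(abs(X-465)<60)&(abs(Y+9)<50)&(Z>30)&(Z<60)
q=P[h][:,:2].astype(np.float32); print("handle",len(q),cv2.minAreaRect(q),P[h].mean(0))
b=(hsv[...,0]>105)&(hsv[...,0]<130)&(hsv[...,1]>150)&(X>480)&(X<660)&(Y>300)&(Z>50)
r=b&(Z>90)&(Z<102); q=P[r][:,:2].astype(np.float32); print("bowl rim",len(q),cv2.minEnclosingCircle(q),np.median(P[r],0))
for uv in((128,165),(204,252)):
    pass
s=ctrl.read_state(); print(s["clock"],s["tool_rot"].round(3).tolist(),s["eef_pos"])
save("crop1",cv2.resize(p[170:310,70:350],(800,400),interpolation=cv2.INTER_CUBIC))
E
```

```text
tote rim 0 ((0.0, 0.0), (0.0, 0.0), 0.0) nan
handle 261 ((465.0353698730469, -7.218839645385742), (54.64622497558594, 20.441162109375), 10.30235767364502) [465.1  -7.2  44.7]
bowl rim 107 ((556.984619140625, 389.0483703613281), 52.936405181884766) [522.9 402.9  93.3]
1.05 [3.142, -0.0, 0.278] [ 178.3 -625.1  231.3]
  return _methods._mean(a, axis=axis, dtype=dtype,
  ret = ret.dtype.type(ret / rcount)
```

View pics/crop1.png

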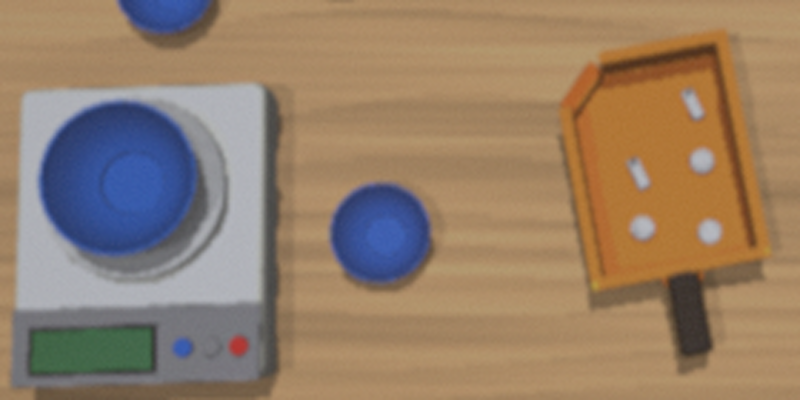

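The crop shows the large bowl on the pan, centred near crop (119,179), and the tote handle at (690,315). I estimate the grip at (465,-7,38), tote yaw about 10.5° and bowl centre about (557,389). I'll approach with the tool leaned back 25°.

{"op": "play_rows", "data": {"series": [[[3, 3.5, 0, 0, 0, -0.675, 0], [3, 3.5, 0, 0, 0, -0.675, 0], [3, 3.5, 0, 0, 0, -0.675, 0], [3, 3.5, 0, 0, 0, -0.675, 0], [3, 3.5, 0, 0, 0, -0.675, 0], [3, 3.5, 0, 0, 0, -0.675, 0], [3, 3.5, 0, 0, 0, -0.675, 0], [3, 3.5, 0, 0, 0, -0.675, 0], [0.68, 4.24, -1.125, 0.57, -3.08, 0, 0], [0.68, 4.24, -1.125, 0.57, -3.08, 0, 0], [0.68, 4.24, -1.125, 0.57, -3.08, 0, 0], [0.68, 4.24, -1.125, 0.57, -3.08, 0, 0], [0.68, 4.24, -1.125, 0.57, -3.08, 0, 0], [0.68, 4.24, -1.125, 0.57, -3.08, 0, 0], [0.68, 4.24, -1.125, 0.57, -3.08, 0, 0], [0.68, 4.24, -1.125, 0.57, -3.08, 0, 0], [0, 0, 0, 0, 0, 0, 0], [0, 0, 0, 0, 0, 0, 0]]]}}

```text
clock: 3.3
eef_pos: [468.5, -51.9, 172.0]
tool_rot: [-3.104, -0.333, 0.182]
force: [0.2, 0.1, -0.1]
width: 85.2
gripper_force: 0.0
```

```bash
python3 - <<'E'
from h import *
from scipy.spatial.transform import Rotation as Ro
np.set_printoptions(precision=3,suppress=True)
s=ctrl.read_state(); R=Ro.from_euler("xyz",s["tool_rot"]).as_matrix()
print(s["clock"],s["eef_pos"],"\n",R,s["qpos"])
print("bowl",ray("top",(111.65,232.65),96),ray("scene",(496,217),96))
p,D=get_image("scene"); save("s1",p)
print([(r["pixel"],r["p"],ray("scene",r["pixel"],38)) for r in place_of("tote_grip","scene")])
E
```

```text
3.3 [468.52  -51.857 171.997] 
 [[ 0.929  0.193  0.314]
 [ 0.171 -0.981  0.096]
 [ 0.327 -0.035 -0.944]] [ 0.048  0.398  0.147  2.338 -1.1    0.233 -0.149]
bowl [554.985 386.539  96.   ] [560.54  389.127  96.   ]
[([304.5, 222.0], 0.64, array([469.747,  -6.524,  38.   ])), ([329.5, 368.7], 0.4, array([807.719, -12.125,  38.   ]))]
```

View pics/s1.png

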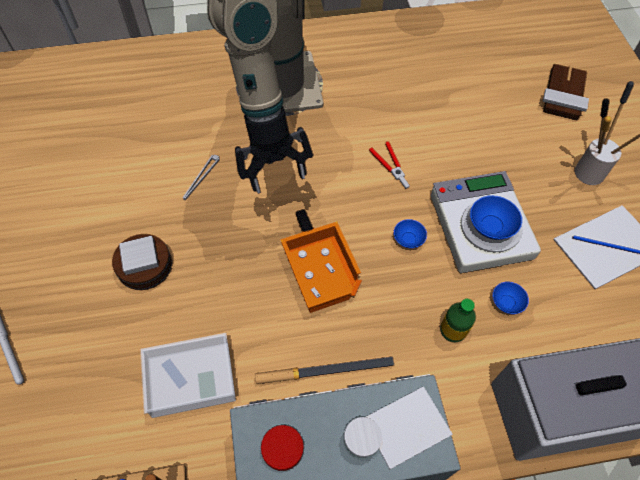

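The arm met its j5 and j6 limits when leaning back, so I'll grip vertically instead.

```bash
cat >> h.py <<'E'
from scipy.spatial.transform import Rotation as Ro
def goal(pos,R,n):
    s=ctrl.read_state(); R0=Ro.from_euler("xyz",s["tool_rot"])
    d=(np.array(pos)-s["eef_pos"])/10; rv=np.degrees((R*R0.inv()).as_rotvec())
    print("clock",round(s["clock"],2),"q",s["qpos"].round(2),"total",d.round(2),rv.round(1),"per row",(d/n).round(2),(rv/n).round(2))
E
python3 - <<'E'
from h import *
goal([465,-7,110],Ro.from_euler("xyz",[np.pi,0,np.radians(10.5)]),6)
E
```

```text
clock 3.4 q [ 0.05  0.4   0.15  2.34 -1.1   0.23 -0.15] total [-0.33  4.59 -6.19] [-5.5 18.4 -0.2] per row [-0.06  0.76 -1.03] [-0.92  3.06 -0.03]
```

{"op": "play_rows", "data": {"series": [[[-0.06, 0.76, -1.03, -0.92, 3.06, -0.03, 0], [-0.06, 0.76, -1.03, -0.92, 3.06, -0.03, 0], [-0.06, 0.76, -1.03, -0.92, 3.06, -0.03, 0], [-0.06, 0.76, -1.03, -0.92, 3.06, -0.03, 0], [-0.06, 0.76, -1.03, -0.92, 3.06, -0.03, 0], [-0.06, 0.76, -1.03, -0.92, 3.06, -0.03, 0], [0, 0, 0, 0, 0, 0, 0], [0, 0, 0, 0, 0, 0, 0]]]}}

```text
clock: 4.4
eef_pos: [464.2, -7.2, 110.1]
tool_rot: [-3.14, 0.0, 0.185]
force: [0.6, 0.9, -0.9]
width: 85.5
gripper_force: 0.0
```

```bash
python3 - <<'E'
from h import *
goal([465,-7,19.3],Ro.from_euler("xyz",[np.pi,0,np.radians(10.5)]),8)
E
```

```text
clock 4.4 q [-0.44  0.65  0.59  2.15 -0.71  0.55 -0.7 ] total [ 0.08  0.02 -9.08] [-0.1 -0.  -0.1] per row [ 0.01  0.   -1.14] [-0.01 -0.   -0.01]
```

{"op": "play_rows", "data": {"series": [[[0.01, 0, -1.14, 0, 0, 0, 0], [0.01, 0, -1.14, 0, 0, 0, 0], [0.01, 0, -1.14, 0, 0, 0, 0], [0.01, 0, -1.14, 0, 0, 0, 0], [0.01, 0, -1.14, 0, 0, 0, 0], [0.01, 0, -1.14, 0, 0, 0, 0], [0.01, 0, -1.14, 0, 0, 0, 0], [0.01, 0, -1.1, 0, 0, 0, 0], [0, 0, 0, 0, 0, 0, 0.3], [0, 0, 0, 0, 0, 0, 0.6], [0, 0, 0, 0, 0, 0, 1], [0, 0, 0, 0, 0, 0, 1], [0, 0, 0, 0, 0, 0, 1], [0, 0, 0, 0, 0, 0, 1], [0, 0, 0, 0, 0, 0, 1], [0, 0, 0, 0, 0, 0, 1]]]}}

```text
clock: 6.4
eef_pos: [465.4, -5.9, 19.5]
tool_rot: [-3.14, 0.0, 0.187]
force: [-0.9, 0.4, 6.1]
width: 23.1
gripper_force: 59.7
```

{"op": "play_rows", "data": {"series": [[[0, 0, 0.5, 0, 0, 0, 1], [0, 0, 1, 0, 0, 0, 1], [0, 0, 1.5, 0, 0, 0, 1], [0, 0, 2, 0, 0, 0, 1], [0, 0, 2, 0, 0, 0, 1], [0, 0, 2, 0, 0, 0, 1], [0, 0, 2, 0, 0, 0, 1], [0, 0, 2, 0, 0, 0, 1], [0, 0, 2, 0, 0, 0, 1], [0, 0, 2, 0, 0, 0, 1], [0, 0, 1, 0, 0, 0, 1], [0, 0, 0.5, 0, 0, 0, 1], [0, 0, 0, 0, 0, 0, 1], [0, 0, 0, 0, 0, 0, 1]]]}}

```text
clock: 8.15
eef_pos: [464.8, -5.9, 203.6]
tool_rot: [-3.14, 0.002, 0.187]
force: [0.2, 0.2, -2.6]
width: 23.0
gripper_force: 58.9
```

```bash
cat >> h.py <<'E'
def tote(cam="top"):
    p,D=get_image(cam); P=cloud(cam,D); s=ctrl.read_state()
    hsv=cv2.cvtColor(p,cv2.COLOR_RGB2HSV)
    Rt=Ro.from_euler("xyz",s["tool_rot"]).as_matrix()
    T=Rt@np.diag([1,-1,-1]); g=s["eef_pos"]-18.7*Rt[:,2]
    L=(P-g)@T+[-115,0,38]   # points in tote frame as if rigid in the hand
    m=(hsv[...,0]>4)&(hsv[...,0]<18)&(hsv[...,1]>170)&(abs(L[...,0])<90)&(abs(L[...,1])<75)&(D>0)
    return p,D,P,L,m,s
E
python3 - <<'E'
from h import *
np.set_printoptions(precision=2,suppress=True)
p,D,P,L,m,s=tote(); q=L[m&(abs(L[...,0])<60)&(abs(L[...,1])<40)&(abs(L[...,2])<20)]
A=np.c_[q[:,:2],np.ones(len(q))]; c=np.linalg.lstsq(A,q[:,2],rcond=None)[0]
print(len(q),"floor plane in tote frame",c, "deg",np.degrees(np.arctan(c[:2])), s["force"],s["torque"])
r=p[100:300,180:420]; save("t2",cv2.resize(r,(720,600),interpolation=cv2.INTER_CUBIC))
w=m&(L[...,2]>35);print(L[w].min(0),L[w].max(0),s["qpos"])
E
```

```text
1027 floor plane in tote frame [-0.01 -0.    1.69] deg [-0.53 -0.02] [ 0.18  0.5  -2.04] [-0.04  0.1  -0.02]
[-45.03 -64.84  35.11] [84.7  63.57 48.32] [-0.58  0.52  0.79  2.06 -0.53  0.77 -0.86]
```

View pics/t2.png

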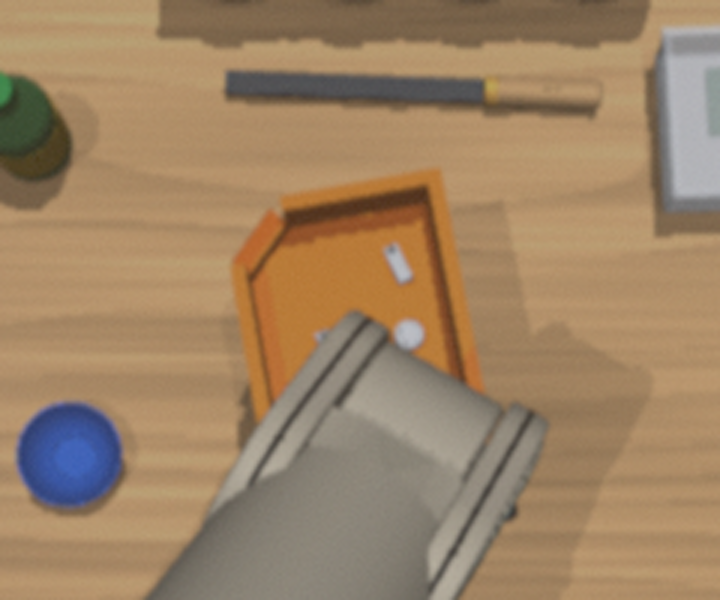

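The top crop shows the tote level in the hand with the castings unmoved: a bar at crop (398,262) and a disc at (408,333). Next is a smooth transport above the bowl, then the tilt about the spout.

{"op": "play_rows", "data": {"series": [[[-0.17, 0.67, 0, 0, 0, -0.2, 1], [-0.33, 1.34, 0, 0, 0, -0.41, 1], [-0.5, 2.01, 0, 0, 0, -0.62, 1], [-0.67, 2.68, 0, 0, 0, -0.82, 1], [-0.67, 2.68, 0, 0, 0, -0.82, 1], [-0.67, 2.68, 0, 0, 0, -0.82, 1], [-0.67, 2.68, 0, 0, 0, -0.82, 1], [-0.67, 2.68, 0, 0, 0, -0.82, 1], [-0.67, 2.68, 0, 0, 0, -0.82, 1], [-0.67, 2.68, 0, 0, 0, -0.82, 1], [-0.67, 2.68, 0, 0, 0, -0.82, 1], [-0.67, 2.68, 0, 0, 0, -0.82, 1], [-0.67, 2.68, 0, 0, 0, -0.82, 1], [-0.5, 2.01, 0, 0, 0, -0.62, 1], [-0.33, 1.34, 0, 0, 0, -0.41, 1], [-0.17, 0.67, 0, 0, 0, -0.2, 1], [0, 0, 0, 0, 0, 0, 1], [0, 0, 0, 0, 0, 0, 1]]]}}

```text
clock: 10.45
eef_pos: [378.5, 341.6, 204.2]
tool_rot: [-3.14, 0.001, -0.0]
force: [0.4, -0.1, -2.4]
width: 23.2
gripper_force: 58.9
```

```bash
cat >> h.py <<'E'
def tilt_rows(S,psi,ths,th0=None):
    """rows that tilt about the spout held at S, from the present pose"""
    s=ctrl.read_state(); pos=s["eef_pos"]; R0=Ro.from_euler("xyz",s["tool_rot"])
    for th in ths:
        a=np.array([-1,1,0])/2**.5*np.radians(th)
        T=Ro.from_euler("z",psi,degrees=True)*Ro.from_rotvec(a); R=T*Ro.from_euler("x",np.pi)
        q=np.array(S)-T.apply([180,45,-20])+18.7*T.apply([0,0,-1])
        print(th,np.r_[(q-pos)/10,np.degrees((R*R0.inv()).as_rotvec())].round(2).tolist()); pos,R0=q,R
E
python3 - <<'E'
from h import *
s=ctrl.read_state(); print(s["clock"],s["eef_pos"],s["tool_rot"],s["qpos"].round(2))
tilt_rows([558,388,165],0,[0,2,4,6,8]+list(range(9,27)))
E
```

```text
10.45 [378.52171621 341.59940577 204.23061664] [-3.14013552e+00  6.32154215e-04 -1.20098652e-05] [-1.36  0.62  0.89  1.95 -0.63  0.88 -1.7 ]
0 [-0.05, 0.14, -3.79, -0.08, -0.04, 0.0]
2 [0.01, 0.01, 0.56, -1.41, 1.41, 0.0]
4 [0.02, 0.02, 0.55, -1.41, 1.41, 0.0]
6 [0.04, 0.04, 0.55, -1.41, 1.41, -0.0]
8 [0.05, 0.05, 0.55, -1.41, 1.41, -0.0]
9 [0.03, 0.03, 0.27, -0.71, 0.71, -0.0]
10 [0.03, 0.03, 0.27, -0.71, 0.71, -0.0]
11 [0.04, 0.04, 0.27, -0.71, 0.71, -0.0]
12 [0.04, 0.04, 0.27, -0.71, 0.71, 0.0]
13 [0.04, 0.04, 0.27, -0.71, 0.71, 0.0]
14 [0.05, 0.05, 0.27, -0.71, 0.71, -0.0]
15 [0.05, 0.05, 0.27, -0.71, 0.71, 0.0]
16 [0.05, 0.05, 0.27, -0.71, 0.71, 0.0]
17 [0.06, 0.06, 0.27, -0.71, 0.71, 0.0]
18 [0.06, 0.06, 0.26, -0.71, 0.71, 0.0]
19 [0.06, 0.06, 0.26, -0.71, 0.71, 0.0]
20 [0.07, 0.07, 0.26, -0.71, 0.71, 0.0]
21 [0.07, 0.07, 0.26, -0.71, 0.71, 0.0]
22 [0.07, 0.07, 0.26, -0.71, 0.71, 0.0]
23 [0.08, 0.08, 0.26, -0.71, 0.71, 0.0]
24 [0.08, 0.08, 0.25, -0.71, 0.71, 0.0]
25 [0.08, 0.08, 0.25, -0.71, 0.71, 0.0]
26 [0.09, 0.09, 0.25, -0.71, 0.71, 0.0]
```

{"op": "play_rows", "data": {"series": [[[0, 0.05, -0.4, -1.41, 1.41, 0, 1], [0.02, 0.05, -0.4, -1.41, 1.41, 0, 1], [0.03, 0.06, -0.4, -1.41, 1.41, 0, 1], [0.04, 0.06, -0.4, -1.41, 1.41, 0, 1], [0.03, 0.03, 0.27, -0.71, 0.71, 0, 1], [0.03, 0.03, 0.27, -0.71, 0.71, 0, 1], [0.04, 0.04, 0.27, -0.71, 0.71, 0, 1], [0.04, 0.04, 0.27, -0.71, 0.71, 0, 1], [0.04, 0.04, 0.27, -0.71, 0.71, 0, 1], [0.05, 0.05, 0.27, -0.71, 0.71, 0, 1], [0.05, 0.05, 0.27, -0.71, 0.71, 0, 1], [0.05, 0.05, 0.27, -0.71, 0.71, 0, 1], [0.06, 0.06, 0.27, -0.71, 0.71, 0, 1], [0.06, 0.06, 0.26, -0.71, 0.71, 0, 1], [0.06, 0.06, 0.26, -0.71, 0.71, 0, 1], [0.07, 0.07, 0.26, -0.71, 0.71, 0, 1], [0, 0, 0, 0, 0, 0, 1], [0, 0, 0, 0, 0, 0, 1], [0, 0, 0, 0, 0, 0, 1]]]}}

```text
clock: 12.82
eef_pos: [384.8, 350.4, 220.2]
tool_rot: [2.891, 0.246, -0.03]
force: [0.1, -0.3, -1.2]
width: 22.5
gripper_force: 58.9
```

```bash
python3 - <<'E'
from h import *
np.set_printoptions(precision=2,suppress=True)
p,D,P,L,m,s=tote("scene"); save("s3",cv2.resize(p[130:330,370:630],(780,600),interpolation=cv2.INTER_CUBIC))
q=L[m&(abs(L[...,0])<60)&(abs(L[...,1])<40)&(abs(L[...,2])<20)]
if len(q)>50:
    A=np.c_[q[:,:2],np.ones(len(q))]; print(len(q),"floor",np.linalg.lstsq(A,q[:,2],rcond=None)[0])
print(s["clock"],s["eef_pos"],s["force"],s["qpos"])
Rt=Ro.from_euler("xyz",s["tool_rot"]).as_matrix();T=Rt@np.diag([1,-1,-1])
print("spout",s["eef_pos"]-18.7*Rt[:,2]+T@[180,45,-20],"tilt",np.degrees(np.arccos(T[2,2])))
for n in("pendant0","bar0"):
    print(n,[(np.round(r["pixel"]),round(r["p"],2),L[int(r["pixel"][1]),int(r["pixel"][0])]) for r in boxes_of(n,"scene")])
E
```

```text
1471 floor [-0.   -0.    2.18]
12.875 [384.82 350.4  220.27] [-0.22 -0.46 -1.42] [-1.26  0.81  0.88  1.6  -0.49  1.37 -1.83]
spout [557.62 388.49 164.46] tilt 19.98358357404919
pendant0 [(array([498., 199.]), 0.38, array([62.88, 33.13,  9.47]))]
bar0 [(array([501., 188.]), 0.36, array([38.02, 50.88,  6.87])), (array([185., 377.]), 0.32, array([ 330.17, -587.73, -195.81]))]
```

View pics/s3.png

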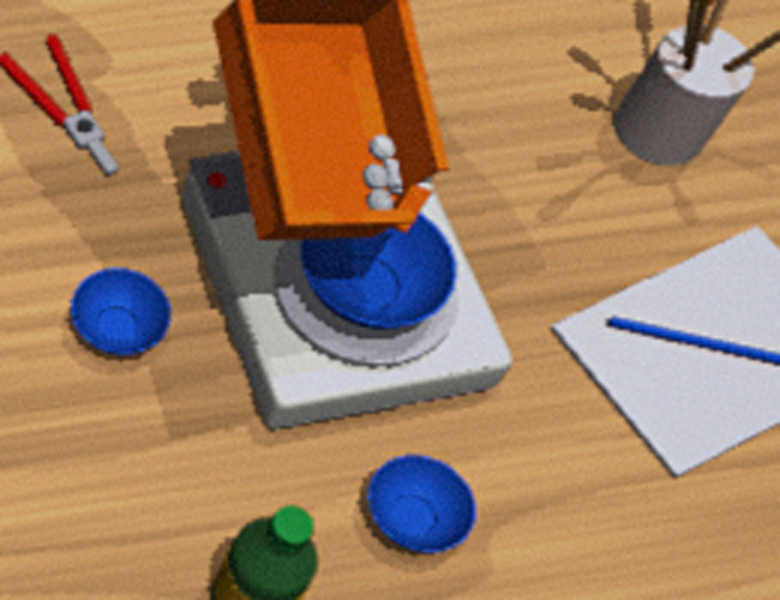

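Scene crop: three discs at (382,147), (376,176) and (380,198), a bar at (393,175), and something silver at the spout notch (425,187), probably the second bar. I'll locate the silver in the tote frame.

```bash
python3 - <<'E'
from h import *
np.set_printoptions(precision=0,suppress=True)
p,D,P,L,m,s=tote("scene"); h=cv2.cvtColor(p,cv2.COLOR_RGB2HSV)
si=(h[...,1]<70)&(h[...,2]>110)&(L[...,0]>-30)&(L[...,0]<110)&(abs(L[...,1])<95)&(L[...,2]>-15)&(L[...,2]<45)
for v,u in np.argwhere(si)[::2]: print((u,v),L[v,u],end=" ")
save("s4",cv2.resize(p[165:215,480:530],(600,600),interpolation=cv2.INTER_CUBIC))
E
```

```text
(np.int64(496), np.int64(175)) [11. 46.  6.] (np.int64(494), np.int64(176)) [13. 42.  5.] (np.int64(496), np.int64(176)) [15. 42. 10.] (np.int64(498), np.int64(176)) [14. 50.  7.] (np.int64(494), np.int64(177)) [16. 39.  8.] (np.int64(496), np.int64(177)) [16. 45.  7.] (np.int64(498), np.int64(177)) [17. 47.  9.] (np.int64(500), np.int64(177)) [16. 53.  8.] (np.int64(494), np.int64(178)) [19. 37.  9.] (np.int64(496), np.int64(178)) [19. 43.  8.] (np.int64(498), np.int64(178)) [17. 51.  4.] (np.int64(500), np.int64(178)) [18. 54.  6.] (np.int64(495), np.int64(179)) [21. 39. 10.] (np.int64(497), np.int64(179)) [21. 44.  9.] (np.int64(499), np.int64(179)) [22. 48. 11.] (np.int64(501), np.int64(179)) [19. 58.  4.] (np.int64(495), np.int64(180)) [21. 42.  5.] (np.int64(497), np.int64(180)) [23. 44.  8.] (np.int64(499), np.int64(180)) [22. 51.  6.] (np.int64(501), np.int64(180)) [24. 52. 10.] (np.int64(496), np.int64(181)) [24. 43.  6.] (np.int64(498), np.int64(181)) [24. 47.  7.] (np.int64(500), np.int64(181)) [25. 51.  7.] (np.int64(498), np.int64(182)) [28. 45.  9.] (np.int64(498), np.i
[... 2429 characters left out ...]
int64(195)) [56. 41.  8.] (np.int64(494), np.int64(196)) [57. 29.  7.] (np.int64(496), np.int64(196)) [58. 32.  9.] (np.int64(498), np.int64(196)) [57. 39.  7.] (np.int64(500), np.int64(196)) [58. 42.  8.] (np.int64(494), np.int64(197)) [59. 29.  6.] (np.int64(496), np.int64(197)) [60. 32.  9.] (np.int64(498), np.int64(197)) [60. 37.  8.] (np.int64(500), np.int64(197)) [59. 44.  5.] (np.int64(495), np.int64(198)) [62. 30.  8.] (np.int64(497), np.int64(198)) [62. 34.  9.] (np.int64(499), np.int64(198)) [62. 40.  7.] (np.int64(511), np.int64(198)) [69. 55. 23.] (np.int64(495), np.int64(199)) [63. 32.  3.] (np.int64(497), np.int64(199)) [64. 35.  6.] (np.int64(499), np.int64(199)) [64. 40.  5.]
```

View pics/s4.png

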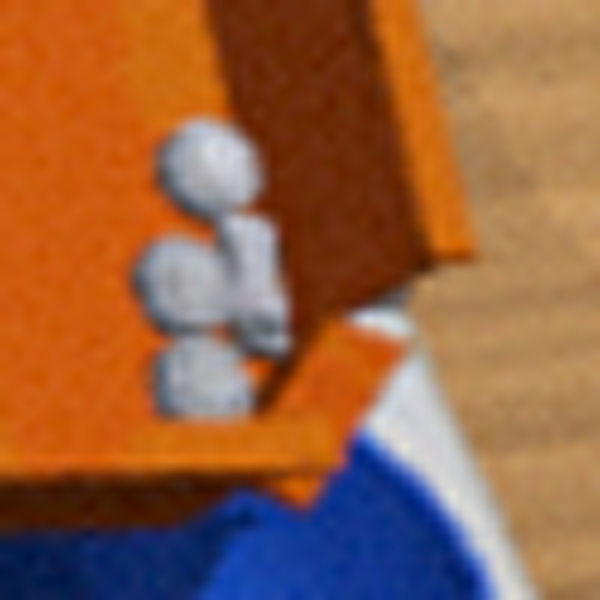

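The notch silver is only the scale behind. Four castings are gathered, and the second bar is hidden behind the near +x wall, since the disc at x=57 stands about a bar's width off it. I'll tilt further and rock toward +x and then +y to pack them.

```bash
cat >> h.py <<'E'
def seq(S,psi,tt):
    s=ctrl.read_state(); pos=s["eef_pos"]; R0=Ro.from_euler("xyz",s["tool_rot"])
    for th,az in tt:
        a=np.radians(az); T=Ro.from_euler("z",psi,degrees=True)*Ro.from_rotvec(np.array([-np.sin(a),np.cos(a),0])*np.radians(th)); R=T*Ro.from_euler("x",np.pi)
        q=np.array(S)-T.apply([180,45,-20])+18.7*T.apply([0,0,-1])
        print(th,az,(np.r_[(q-pos)/10,np.degrees((R*R0.inv()).as_rotvec())].round(2)+0).tolist()+[1]); pos,R0=q,R
E
python3 - <<'E'
from h import *
seq([558,388,165],0,[(22,45),(24,45),(26,45),(27,40),(27,33),(27,26),(27,26),(27,34),(27,42),(27,50),(27,58),(27,64),(27,64),(27,57),(27,50),(27,45)])
E
```

```text
22 45 [0.17, 0.11, 0.55, -1.52, 1.34, -0.03, 1]
24 45 [0.16, 0.16, 0.51, -1.41, 1.41, 0.0, 1]
26 45 [0.17, 0.17, 0.5, -1.41, 1.41, 0.0, 1]
27 40 [0.26, 0.03, 0.6, 0.97, 2.24, -0.52, 1]
27 33 [0.22, -0.13, 0.39, 2.55, 1.89, -0.76, 1]
27 26 [0.18, -0.18, 0.27, 2.76, 1.56, -0.76, 1]
27 26 [0.0, 0.0, 0.0, 0.0, 0.0, 0.0, 1]
27 34 [-0.21, 0.2, -0.32, -3.14, -1.81, 0.87, 1]
27 42 [-0.25, 0.14, -0.48, -2.86, -2.23, 0.87, 1]
27 50 [-0.28, 0.06, -0.62, -2.52, -2.61, 0.87, 1]
27 58 [-0.29, -0.01, -0.75, -2.13, -2.94, 0.87, 1]
27 64 [-0.21, -0.06, -0.64, -1.32, -2.38, 0.65, 1]
27 64 [0.0, 0.0, 0.0, 0.0, 0.0, 0.0, 1]
27 57 [0.24, 0.07, 0.75, 1.56, 2.76, -0.76, 1]
27 50 [0.25, 0.01, 0.65, 1.89, 2.55, -0.76, 1]
27 45 [0.18, -0.03, 0.41, 1.53, 1.67, -0.54, 1]
```

{"op": "play_rows", "data": {"series": [[[0.17, 0.11, 0.55, -1.52, 1.34, -0.03, 1], [0.16, 0.16, 0.51, -1.41, 1.41, 0, 1], [0.17, 0.17, 0.5, -1.41, 1.41, 0, 1], [0.26, 0.03, 0.6, 0.97, 2.24, -0.52, 1], [0.22, -0.13, 0.39, 2.55, 1.89, -0.76, 1], [0.18, -0.18, 0.27, 2.76, 1.56, -0.76, 1], [0, 0, 0, 0, 0, 0, 1], [0, 0, 0, 0, 0, 0, 1], [-0.21, 0.2, -0.32, -3.14, -1.81, 0.87, 1], [-0.25, 0.14, -0.48, -2.86, -2.23, 0.87, 1], [-0.28, 0.06, -0.62, -2.52, -2.61, 0.87, 1], [-0.29, -0.01, -0.75, -2.13, -2.94, 0.87, 1], [-0.21, -0.06, -0.64, -1.32, -2.38, 0.65, 1], [0, 0, 0, 0, 0, 0, 1], [0, 0, 0, 0, 0, 0, 1], [0.24, 0.07, 0.75, 1.56, 2.76, -0.76, 1], [0.25, 0.01, 0.65, 1.89, 2.55, -0.76, 1], [0.18, -0.03, 0.41, 1.53, 1.67, -0.54, 1], [0, 0, 0, 0, 0, 0, 1], [0, 0, 0, 0, 0, 0, 1]]]}}

```text
clock: 15.52
eef_pos: [390.5, 356.1, 238.2]
tool_rot: [2.796, 0.327, -0.057]
force: [-0.2, 0.4, -1.2]
width: 23.3
gripper_force: 59.0
```

```bash
cat > chk.py <<'E'
import sys
from h import *
np.set_printoptions(precision=1,suppress=True)
s=ctrl.read_state();Rt=Ro.from_euler("xyz",s["tool_rot"]).as_matrix();T=Rt@np.diag([1,-1,-1])
print(s["clock"],"spout",s["eef_pos"]-18.7*Rt[:,2]+T@[180,45,-20],"tilt",np.degrees(np.arccos(T[2,2])),s["qpos"].round(2),s["force"])
out=[]
for c in("scene","top"):
    p,D,P,L,m,s=tote(c); q=L[m&(abs(L[...,0])<60)&(abs(L[...,1])<40)&(abs(L[...,2])<20)]
    if len(q)>50: print(c,"floor",np.linalg.lstsq(np.c_[q[:,:2],np.ones(len(q))],q[:,2],rcond=None)[0].round(3))
    C=get_calibration(c); w=s["eef_pos"]-18.7*Rt[:,2]+T@[170,30,-28]
    x=np.array(C["K"])@(np.array(C["R"])@w+C["t"]); u,v=(x[:2]/x[2]).astype(int)
    out.append(cv2.resize(p[max(v-40,0):v+40,max(u-40,0):u+40],(400,400),interpolation=cv2.INTER_CUBIC))
save(sys.argv[1],np.hstack(out))
E
python3 chk.py c5
```

```text
15.525 spout [557.8 388.5 164.8] tilt 27.00687869125107 [-1.2  0.9  0.9  1.4 -0.5  1.6 -1.9] [-0.2  0.4 -1.2]
scene floor [-0.  -0.   2.4]
top floor [-0.  -0.   1.5]
```

View pics/c5.png

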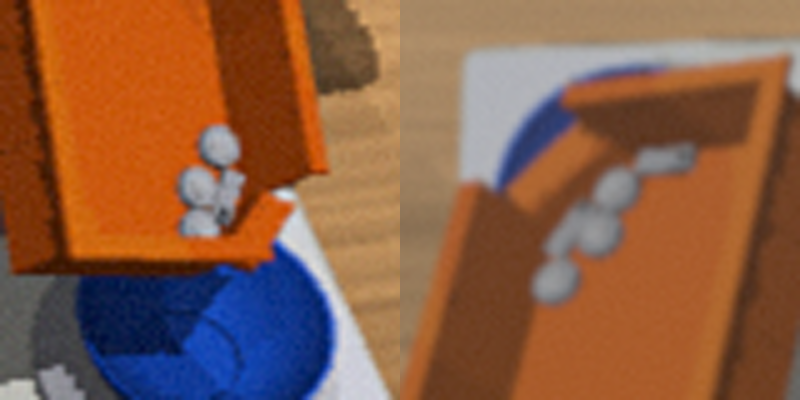

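The top view now shows all five: discs at (615,185), (600,230) and (555,280), a bar at (570,225), and the second bar at (665,160) back along the +x wall. I'll put numbers on these in the tote frame.

```bash
cat > map.py <<'E'
# rectified plan of the tote floor (mm in tote frame, 5 px/mm), from the top camera
import sys
from h import *
def plan(name,cam="top"):
    p,D,P,L,m,s=tote(cam); Rt=Ro.from_euler("xyz",s["tool_rot"]).as_matrix();T=Rt@np.diag([1,-1,-1]); g=s["eef_pos"]-18.7*Rt[:,2]
    C=get_calibration(cam); c=np.array([[-10,-60],[85,-60],[85,65],[-10,65]],float)
    w=np.c_[c,np.full(4,8.)]; w=(w-[-115,0,38])@T.T+g
    x=(w@np.array(C["R"]).T+C["t"])@np.array(C["K"]).T; x=x[:,:2]/x[:,2:]
    o=((c-[-10,-60])*5).astype(np.float32); o[:,1]=625-o[:,1]; o*=.9
    H=cv2.getPerspectiveTransform(x.astype(np.float32),o); im=cv2.warpPerspective(p,H,(428,563),flags=cv2.INTER_CUBIC)
    for mm in range(0,80,20): cv2.line(im,(int((mm+10)*4.5),0),(int((mm+10)*4.5),8),(255,255,255),1)
    for mm in range(-40,61,20): y=int(562-(mm+60)*4.5); cv2.line(im,(0,y),(8,y),(255,255,255),1)
    a,b=[80,30],[50,60]
    f=lambda q:(int((q[0]+10)*4.5),int(562-(q[1]+60)*4.5))
    cv2.line(im,f([77,29]),f([49,57]),(0,255,0),1); cv2.line(im,f([77,-57]),f([77,29]),(0,255,0),1); cv2.line(im,f([-10,57]),f([49,57]),(0,255,0),1)
    save(name,im)
plan(sys.argv[1])
E
python3 map.py m6
```

```text
(no output)
```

View pics/m6.png

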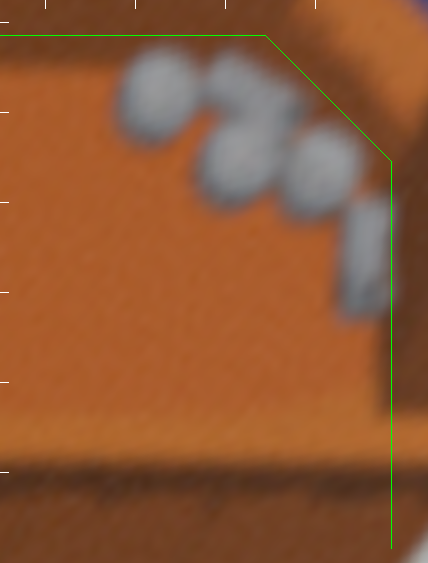

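The rectified plan shows every casting bunched around the spout wall except bar2, at about (72,8) on the +x wall, and a disc at (25,44) on the +y wall. I'll rock more strongly, +y first and then +x.

```bash
python3 - <<'E'
from h import *
seq([558,388,165],0,[(28,57),(29,69),(30,80),(30,68),(30,56),(30,45),(30,34),(30,22),(30,12),(30,24),(30,35),(30,45)])
E
```

```text
28 57 [-0.32, 0.04, -0.82, -4.23, -3.69, 1.25, 1]
29 69 [-0.4, -0.08, -1.21, -3.48, -4.64, 1.44, 1]
30 80 [-0.31, -0.24, -1.39, -2.41, -4.95, 1.42, 1]
30 68 [0.39, 0.36, 1.68, 1.65, 5.76, -1.6, 1]
30 56 [0.5, 0.17, 1.44, 2.81, 5.29, -1.6, 1]
30 45 [0.48, -0.03, 1.06, 3.49, 4.24, -1.47, 1]
30 34 [0.44, -0.21, 0.76, 4.24, 3.49, -1.47, 1]
30 22 [0.35, -0.4, 0.47, 5.29, 2.81, -1.6, 1]
30 12 [0.15, -0.42, 0.08, 4.78, 1.46, -1.33, 1]
30 24 [-0.2, 0.49, -0.13, -5.7, -1.85, 1.6, 1]
30 35 [-0.34, 0.35, -0.47, -4.78, -2.71, 1.47, 1]
30 45 [-0.4, 0.18, -0.71, -3.83, -3.21, 1.33, 1]
```

{"op": "play_rows", "data": {"series": [[[-0.32, 0.04, -0.82, -4.23, -3.69, 1.25, 1], [-0.4, -0.08, -1.21, -3.48, -4.64, 1.44, 1], [-0.31, -0.24, -1.39, -2.41, -4.95, 1.42, 1], [0, 0, 0, 0, 0, 0, 1], [0, 0, 0, 0, 0, 0, 1], [0, 0, 0, 0, 0, 0, 1], [0.39, 0.36, 1.68, 1.65, 5.76, -1.6, 1], [0.5, 0.17, 1.44, 2.81, 5.29, -1.6, 1], [0.48, -0.03, 1.06, 3.49, 4.24, -1.47, 1], [0.44, -0.21, 0.76, 4.24, 3.49, -1.47, 1], [0.35, -0.4, 0.47, 5.29, 2.81, -1.6, 1], [0.15, -0.42, 0.08, 4.78, 1.46, -1.33, 1], [0, 0, 0, 0, 0, 0, 1], [0, 0, 0, 0, 0, 0, 1], [-0.2, 0.49, -0.13, -5.7, -1.85, 1.6, 1], [-0.34, 0.35, -0.47, -4.78, -2.71, 1.47, 1], [-0.4, 0.18, -0.71, -3.83, -3.21, 1.33, 1], [0, 0, 0, 0, 0, 0, 1], [0, 0, 0, 0, 0, 0, 1]]]}}

```text
clock: 18.05
eef_pos: [394.4, 357.9, 246.2]
tool_rot: [2.754, 0.361, -0.073]
force: [0.1, -0.4, -0.9]
width: 22.8
gripper_force: 59.2
```

```bash
python3 map.py m7; python3 chk.py c7
```

```text
18.1 spout [559.5 386.4 166. ] tilt 29.95203246882589 [-1.2  0.9  0.8  1.4 -0.4  1.6 -1.9] [ 0.2 -0.3 -1.7]
scene floor [-0.  -0.   2.3]
top floor [-0.  -0.   1.5]
```

View pics/m7.png

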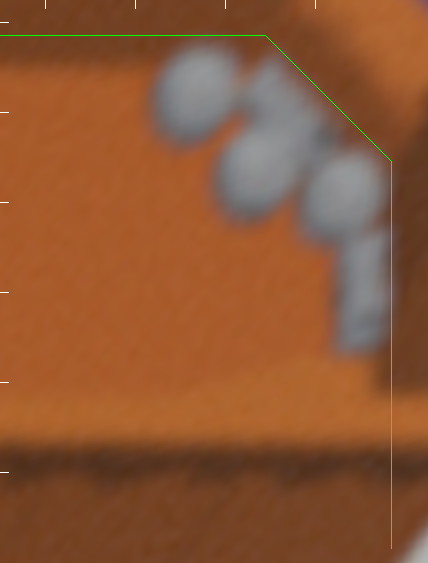

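The plan is packed: bar1 and a disc lie on the spout wall with the other discs behind. Bar2 follows the disc along the +x wall at about (71,0), slightly farther back than before. A short rock toward +y should even this out, then I'll lower to the bowl. That was my tenth picture, so from here I measure numerically.

```bash
python3 - <<'E'
from h import *
seq([558,388,160],0,[(30,57),(30,69),(30,80),(30,74),(30,68),(30,62),(30,57),(30,53)])
seq([558,388,128],0,[(30,53)])
E
```

```text
30 57 [-0.69, 0.18, -1.75, -3.81, -4.58, 1.82, 1]
30 69 [-0.49, -0.19, -1.46, -2.72, -5.34, 1.6, 1]
30 80 [-0.35, -0.33, -1.55, -1.47, -5.29, 1.47, 1]
30 74 [0.17, 0.2, 0.86, 0.67, 2.92, -0.8, 1]
30 68 [0.21, 0.16, 0.81, 0.98, 2.84, -0.8, 1]
30 62 [0.24, 0.11, 0.75, 1.27, 2.72, -0.8, 1]
30 57 [0.21, 0.05, 0.58, 1.27, 2.15, -0.67, 1]
30 53 [0.18, 0.02, 0.42, 1.15, 1.64, -0.54, 1]
30 53 [-0.51, 0.19, -4.53, -2.65, -2.94, 1.29, 1]
```

{"op": "play_rows", "data": {"series": [[[-0.69, 0.18, -1.75, -3.81, -4.58, 1.82, 1], [-0.49, -0.19, -1.46, -2.72, -5.34, 1.6, 1], [-0.35, -0.33, -1.55, -1.47, -5.29, 1.47, 1], [0, 0, 0, 0, 0, 0, 1], [0, 0, 0, 0, 0, 0, 1], [0, 0, 0, 0, 0, 0, 1], [0.17, 0.2, 0.86, 0.67, 2.92, -0.8, 1], [0.21, 0.16, 0.81, 0.98, 2.84, -0.8, 1], [0.24, 0.11, 0.75, 1.27, 2.72, -0.8, 1], [0.21, 0.05, 0.58, 1.27, 2.15, -0.67, 1], [0.18, 0.02, 0.42, 1.15, 1.64, -0.54, 1], [0, 0, 0, 0, 0, 0, 1], [0, 0, 0, 0, 0, 0, 1]]]}}

```text
clock: 19.82
eef_pos: [388.6, 360.2, 232.3]
tool_rot: [2.709, 0.307, -0.065]
force: [-0.0, 0.0, -1.7]
width: 23.0
gripper_force: 59.2
```

```bash
cat > sil.py <<'E'
from h import *
p,D,P,L,m,s=tote("top"); h=cv2.cvtColor(p,cv2.COLOR_RGB2HSV)
Rt=Ro.from_euler("xyz",s["tool_rot"]).as_matrix();T=Rt@np.diag([1,-1,-1]); g=s["eef_pos"]-18.7*Rt[:,2]
C=get_calibration("top"); c=np.array([[-70,-60],[80,-60],[80,60],[-70,60]],float)
w=(np.c_[c,np.full(4,8.)]-[-115,0,38])@T.T+g; x=(w@np.array(C["R"]).T+C["t"])@np.array(C["K"]).T; x=(x[:,:2]/x[:,2:]).astype(np.float32)
im=cv2.warpPerspective(p,cv2.getPerspectiveTransform(x,((c+[70,60])*2).astype(np.float32)),(300,240))
h=cv2.cvtColor(im,cv2.COLOR_RGB2HSV); k=((h[...,1]<90)&(h[...,2]>70)).astype(np.uint8)
for y in range(238,90,-5): print("%4d "%(y/2-60)+"".join("#" if k[y,xx] else "." for xx in range(100,300,4)))
print("x from -20 step 2; area mm2",k[:, 100:].sum()/4, "clock",s["clock"],"spout",g+T@[180,45,-20])
E
python3 sil.py
```

```text
59 ..................................................
  56 ..................................................
  54 ..........................###.....................
  51 ........................######...###..............
  49 .......................##############.............
  46 ......................################............
  44 ......................##################..........
  41 ......................###################.........
  39 ......................####################........
  36 ......................####################........
  34 .......................#####################......
  31 ............................##################....
  29 ............................###################...
  26 ............................###################...
  24 ............................########..##########..
  21 .............................######...#########...
  19 ..............................##......#########...
  16 ......................................#########...
  14 .......................................#########..
  11 .........................................#######..
   9 ..........................................#######.
   6 ..........................................#######.
   4 ..........................................#######.
   1 ..........................................#######.
  -1 ...........................................######.
  -3 ...........................................######.
  -6 ...........................................######.
  -8 ...........................................######.
 -11 ............................................###...
 -13 ..................................................
x from -20 step 2; area mm2 1627.5 clock 19.875 spout [556.14011023 389.95596464 158.73149113]
```

All five are together, but bar2's centre is still about 45 mm from the spout. With 30 s left, I'll rock farther past +y to free it and then return.

```bash
python3 - <<'E'
from h import *
seq([558,388,165],0,[(30,64),(31,76),(31,88),(31,100),(31,109),(32,98),(32,87),(32,76),(32,65),(32,55),(32,48)])
E
```

```text
30 64 [-0.31, -0.24, -0.65, -2.82, -4.77, 1.27, 1]
31 76 [-0.41, -0.22, -1.48, -3.02, -5.38, 1.65, 1]
31 88 [-0.29, -0.48, -1.85, -0.86, -6.11, 1.7, 1]
31 100 [-0.07, -0.55, -1.97, 0.43, -6.16, 1.7, 1]
31 109 [0.1, -0.4, -1.5, 1.16, -4.48, 1.28, 1]
32 98 [-0.1, 0.52, 1.86, -2.31, 5.35, -1.61, 1]
32 87 [0.1, 0.53, 1.85, -0.25, 5.82, -1.66, 1]
32 76 [0.29, 0.46, 1.74, 0.86, 5.76, -1.66, 1]
32 65 [0.44, 0.32, 1.57, 1.94, 5.49, -1.66, 1]
32 55 [0.48, 0.13, 1.23, 2.65, 4.59, -1.51, 1]
32 48 [0.35, -0.01, 0.73, 2.31, 2.9, -1.06, 1]
```

{"op": "play_rows", "data": {"series": [[[-0.31, -0.24, -0.65, -2.82, -4.77, 1.27, 1], [-0.41, -0.22, -1.48, -3.02, -5.38, 1.65, 1], [-0.29, -0.48, -1.85, -0.86, -6.11, 1.7, 1], [-0.07, -0.55, -1.97, 0.43, -6.16, 1.7, 1], [0.1, -0.4, -1.5, 1.16, -4.48, 1.28, 1], [0, 0, 0, 0, 0, 0, 1], [0, 0, 0, 0, 0, 0, 1], [-0.1, 0.52, 1.86, -2.31, 5.35, -1.61, 1], [0.1, 0.53, 1.85, -0.25, 5.82, -1.66, 1], [0.29, 0.46, 1.74, 0.86, 5.76, -1.66, 1], [0.44, 0.32, 1.57, 1.94, 5.49, -1.66, 1], [0.48, 0.13, 1.23, 2.65, 4.59, -1.51, 1], [0.35, -0.01, 0.73, 2.31, 2.9, -1.06, 1], [0, 0, 0, 0, 0, 0, 1], [0, 0, 0, 0, 0, 0, 1], [0, 0, 0, 0, 0, 0, 1]]]}}

```text
clock: 21.88
eef_pos: [394.0, 361.3, 247.5]
tool_rot: [2.707, 0.362, -0.08]
force: [-1.1, -0.2, -1.5]
width: 22.6
gripper_force: 59.2
```

```bash
python3 sil.py; python3 -c "
from h import *
seq([558,388,165],0,[(32,35),(32,25),(32,36),(32,47)])"
```

```text
59 ..................................................
  56 ..................................................
  54 ............####....##########....................
  51 ...........####################...................
  49 ..........#####################.######............
  46 ..........#############################...........
  44 .........##############################...........
  41 .........##############################...........
  39 .........#########....####################........
  36 ..........#######....#######################......
  34 ...........####......#######################......
  31 .....................######################.......
  29 .....................#########.###########........
  26 ......................######.....########.........
  24 .......................###.......#######..........
  21 ................................######............
  19 ................................#####.............
  16 .................................###..............
  14 ..................................................
  11 .................................
[... 167 characters left out ...]
..................
   1 ..................................................
  -1 ..................................................
  -3 ..................................................
  -6 ..................................................
  -8 ..................................................
 -11 ..................................................
 -13 ..................................................
x from -20 step 2; area mm2 1562.75 clock 21.925 spout [557.86835718 388.59333088 164.91489124]
32 35 [0.61, -0.28, 1.04, 5.17, 4.57, -2.03, 1]
32 25 [0.36, -0.35, 0.47, 4.59, 2.65, -1.51, 1]
32 36 [-0.4, 0.38, -0.53, -5.02, -2.96, 1.66, 1]
32 47 [-0.51, 0.2, -0.87, -4.36, -3.86, 1.66, 1]
```

Bar2 is free of the +x wall. One mild rock toward +x should bring the trailing disc up.

{"op": "play_rows", "data": {"series": [[[0.61, -0.28, 1.04, 5.17, 4.57, -2.03, 1], [0.36, -0.35, 0.47, 4.59, 2.65, -1.51, 1], [0, 0, 0, 0, 0, 0, 1], [0, 0, 0, 0, 0, 0, 1], [-0.4, 0.38, -0.53, -5.02, -2.96, 1.66, 1], [-0.51, 0.2, -0.87, -4.36, -3.86, 1.66, 1], [0, 0, 0, 0, 0, 0, 1], [0, 0, 0, 0, 0, 0, 1]]]}}

```text
clock: 22.92
eef_pos: [395.3, 360.1, 249.1]
tool_rot: [2.713, 0.37, -0.083]
force: [0.5, 0.1, -1.3]
width: 23.4
gripper_force: 59.3
```

```bash
python3 sil.py; python3 -c "
from h import *
seq([558,388,165],0,[(32,33),(32,20),(32,8),(32,20),(32,33),(32,45)])"
```

```text
59 ..................................................
  56 ..................................................
  54 .........................#####....................
  51 ........................#######...................
  49 .......................##############.............
  46 .......................################...........
  44 ......................##################..........
  41 ......................###################.........
  39 ......................####################........
  36 .......................####################.......
  34 ........................###################.......
  31 ............................##################....
  29 ............................####################..
  26 ............................####################..
  24 ............................########..###########.
  21 .............................######...###########.
  19 ..............................###.....##########..
  16 ......................................##########..
  14 .......................................##########.
  11 .................................
[... 259 characters left out ...]
..............................#######.
  -3 ..........................................#######.
  -6 ..........................................#######.
  -8 ..........................................######..
 -11 ...........................................#####..
 -13 ..................................................
x from -20 step 2; area mm2 1647.5 clock 22.975 spout [559.46281524 386.12921472 165.96259205]
32 33 [0.5, -0.15, 0.97, 5.66, 4.8, -1.93, 1]
32 20 [0.41, -0.51, 0.48, 6.16, 3.07, -1.96, 1]
32 8 [0.14, -0.58, 0.0, 6.16, 1.54, -1.81, 1]
32 20 [-0.14, 0.58, 0.0, -6.16, -1.54, 1.81, 1]
32 33 [-0.41, 0.51, -0.48, -6.16, -3.07, 1.96, 1]
32 45 [-0.54, 0.27, -0.87, -4.94, -4.0, 1.81, 1]
```

It returned to the earlier packing. I'll repeat the loosening and come back less far toward +x, so the cluster centres on the spout.

```bash
python3 - <<'E'
from h import *
seq([558,388,165],0,[(31,58),(31,71),(31,84),(31,97),(31,109),(32,98),(32,87),(32,76),(32,65),(32,55),(32,45),(32,37),(32,45)])
E
```

```text
31 58 [-0.74, 0.03, -1.45, -2.73, -5.11, 1.79, 1]
31 71 [-0.55, -0.25, -1.67, -2.88, -6.03, 1.84, 1]
31 84 [-0.39, -0.46, -1.94, -1.45, -6.53, 1.84, 1]
31 97 [-0.15, -0.58, -2.1, 0.06, -6.68, 1.84, 1]
31 109 [0.1, -0.54, -2.0, 1.39, -6.01, 1.7, 1]
32 98 [-0.1, 0.52, 1.86, -2.31, 5.35, -1.61, 1]
32 87 [0.1, 0.53, 1.85, -0.25, 5.82, -1.66, 1]
32 76 [0.29, 0.46, 1.74, 0.86, 5.76, -1.66, 1]
32 65 [0.44, 0.32, 1.57, 1.94, 5.49, -1.66, 1]
32 55 [0.48, 0.13, 1.23, 2.65, 4.59, -1.51, 1]
32 45 [0.5, -0.04, 1.01, 3.4, 4.06, -1.51, 1]
32 37 [0.37, -0.15, 0.62, 3.2, 2.78, -1.21, 1]
32 45 [-0.37, 0.15, -0.62, -3.2, -2.78, 1.21, 1]
```

{"op": "play_rows", "data": {"series": [[[-0.74, 0.03, -1.45, -2.73, -5.11, 1.79, 1], [-0.55, -0.25, -1.67, -2.88, -6.03, 1.84, 1], [-0.39, -0.46, -1.94, -1.45, -6.53, 1.84, 1], [-0.15, -0.58, -2.1, 0.06, -6.68, 1.84, 1], [0.1, -0.54, -2, 1.39, -6.01, 1.7, 1], [0, 0, 0, 0, 0, 0, 1], [0, 0, 0, 0, 0, 0, 1], [-0.1, 0.52, 1.86, -2.31, 5.35, -1.61, 1], [0.1, 0.53, 1.85, -0.25, 5.82, -1.66, 1], [0.29, 0.46, 1.74, 0.86, 5.76, -1.66, 1], [0.44, 0.32, 1.57, 1.94, 5.49, -1.66, 1], [0.48, 0.13, 1.23, 2.65, 4.59, -1.51, 1], [0.5, -0.04, 1.01, 3.4, 4.06, -1.51, 1], [0.37, -0.15, 0.62, 3.2, 2.78, -1.21, 1], [-0.37, 0.15, -0.62, -3.2, -2.78, 1.21, 1], [0, 0, 0, 0, 0, 0, 1], [0, 0, 0, 0, 0, 0, 1], [0, 0, 0, 0, 0, 0, 1]]]}}

```text
clock: 25.22
eef_pos: [395.9, 360.8, 250.5]
tool_rot: [2.726, 0.384, -0.082]
force: [0.1, -0.3, -1.0]
width: 22.9
gripper_force: 59.4
```

```bash
python3 sil.py; python3 -c "
from h import *
seq([558,388,165],0,[(32,34),(32,45)])
seq([558,388,128],0,[(32,45)])"
```

```text
59 ..................................................
  56 ..................................................
  54 ..................................................
  51 ..........................#####..####.............
  49 .........................#############............
  46 ........................###############...........
  44 .......................#################..........
  41 .......................##################.........
  39 ......................###################.........
  36 ......................####################........
  34 .......................#####################......
  31 ........................#######################...
  29 .............................##################...
  26 .............................###################..
  24 .............................###################..
  21 .............................##################...
  19 ..............................#####..##########...
  16 ......................................###########.
  14 .......................................##########.
  11 ..........................................#######.
   9 ...........................................#######
   6 ...........................................######.
   4 ...........................................######.
   1 ...........................................######.
  -1 ...........................................######.
  -3 ...........................................######.
  -6 ...........................................######.
  -8 ...........................................######.
 -11 ...........................................####...
 -13 ..................................................
x from -20 step 2; area mm2 1645.25 clock 25.275 spout [558.11981984 388.36522976 164.93760557]
32 34 [0.48, -0.26, 0.81, 4.47, 3.68, -1.68, 1]
32 45 [-0.5, 0.24, -0.81, -4.49, -3.7, 1.66, 1]
32 45 [-0.02, -0.03, -3.7, -0.03, -0.02, -0.02, 1]
```

The pile settles in the same packing each time. All five touch one another, and the rearmost two are equally deep behind the spout (about 25 mm), so it is centred on the spout. Now lowering to the bowl.

{"op": "play_rows", "data": {"series": [[[0, 0, -0.2, 0, 0, 0, 1], [0, 0, -0.4, 0, 0, 0, 1], [0, 0, -0.5, 0, 0, 0, 1], [0, 0, -0.5, 0, 0, 0, 1], [0, 0, -0.5, 0, 0, 0, 1], [0, 0, -0.5, 0, 0, 0, 1], [0, 0, -0.5, 0, 0, 0, 1], [0, 0, -0.4, 0, 0, 0, 1], [0, 0, -0.2, 0, 0, 0, 1], [0, 0, 0, 0, 0, 0, 1], [0, 0, 0, 0, 0, 0, 1], [0, 0, 0, 0, 0, 0, 1], [0, 0, 0, 0, 0, 0, 1], [0, 0, 0, 0, 0, 0, 1], [0, 0, 0, 0, 0, 0, 1]]]}}

```text
clock: 27.15
eef_pos: [395.2, 361.3, 213.0]
tool_rot: [2.726, 0.385, -0.081]
force: [0.1, 0.1, -1.7]
width: 22.9
gripper_force: 59.4
```

```bash
python3 sil.py | tail -32 | awk 'NR%2==0'; python3 chk.py c9; python3 - <<'E'
from h import *
p,D=get_image("scene"); P=cloud("scene",D); h=cv2.cvtColor(p,cv2.COLOR_RGB2HSV)
b=(h[...,0]>105)&(h[...,0]<130)&(h[...,1]>150)&(P[...,0]>480)&(P[...,0]<660)&(P[...,1]>300)&(P[...,2]>88)&(P[...,2]<102)
print("rim",cv2.minEnclosingCircle(P[b][:,:2].astype(np.float32)),np.abs(ctrl.read_state()["qd"]).max())
E
```

```text
56 ..................................................
  51 ..........................####...###..............
  46 .......................################...........
  41 ......................###################.........
  36 ......................####################........
  31 ........................######################....
  26 .............................###################..
  21 .............................##################...
  16 ......................................###########.
  11 ..........................................#######.
   6 ...........................................######.
   1 ...........................................######.
  -3 ...........................................######.
  -8 ...........................................#####..
 -13 ..................................................
27.2 spout [557.6 388.9 127.5] tilt 32.02025077271906 [-1.2  0.9  0.8  1.4 -0.4  1.6 -1.9] [ 0.1  0.4 -1.9]
scene floor [-0.  -0.   2.3]
top floor [-0.  -0.   1.5]
rim ((559.806884765625, 389.7726745605469), 55.524559020996094) 0.0024579191127725632
```

```bash
python3 -c "
from h import *
print(workorder.finish_job())"
```

```text
the job is handed in; nothing more can be done
None
```

I handed the job in at about 27 s: the tote is held still at a 32° tilt, with the spout about 30 mm above the middle of the large blue bowl. All five castings are bunched at the spout and none was seen to spill; one bar still lies partly back along the +x wall, its centre about 45 mm from the spout, because rocking did not bring it closer.

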